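Park the beauty case's sliding tray over the open compact

TASK

Slide the make-up case's tray over to the end bay that holds the open powder compact, so that the compact is covered and the middle bay is opened up: pull up the red plunger knob to free the tray, slide it across, and let the plunger drop fully home in that end plate's hole, then let go. Do it gently: never force the pin against the metal, keep the little bottle in the tray standing, and leave everything else where it is.

Things in the scene. Friction and masses are not known exactly. Their poses are not given: they have to be found in the camera images.
- case: Black open beauty case, 396 mm wide (along its y) x 210 mm deep (x) x 88 mm high, fixed to the table; origin at the centre of its underside; -x is its front (towards the robot), +y its left end, z up. Three bays side by side: the middle one centred on y = 0, the end bays on y = +126 and -126 mm. Its mirrored lid lies folded back beyond it. An index strip runs along its front, outside the wall.
- strip_middle (a point): Top of the index strip at its middle hole: case x -121, y 0, 88 mm above the table. The aluminium strip is 344 mm long along case y, 32 mm wide, with 9.6 mm round holes at y = 0, +40 and -40 mm. Towards each end a brass end plate, 90 mm long, 32 wide, 3 mm thick, is screwed on top of it, with one 9.6 mm through hole at the plate's middle; its inner end is a 3 mm step up, 45 mm before that hole.
- end_left (a point): Point on the strip at case y = +108 mm, top of the brass left end plate (91 mm above the table), middle of its range of adjustment, NOT its hole. The plate is slotted: its hole lies anywhere from y = 90 to 126 mm, new every time and not reported. Find it by feel: let the pin rest on the plate inward of the hole and slide on gently until it drops; 0.8 mm off and it stays up.
- end_right (a point): The same for the right end plate, at case y = -108 mm; its hole lies anywhere from y = -90 to -126 mm, independently of the left one.
- tray (a joint): Slide of the charcoal tray (170 mm along x, 112 along y, 48 deep, rim 110 mm above the table, 0.4 to 0.7 kg) along the case's y, in metres: 0 = over the middle bay (start, locked), positive towards the case's +y end; rail stops at +-0.132. Sliding it slowly takes 2 to 3 N with the pin up, 3 to 5 N with the pin resting on a plate; it stays where left. Knob, pin and flange move with it.
- plunger (a joint): Lift of the plunger in metres: 0 = pin fully home in a hole (start), 0.011 = pulled right out (stop). A spring pushes it down with about 5.5 N at 0 and 10.5 N at 0.011. The pin clears the strip above 0.005 and the end plates above 0.008; resting on an end plate beside its hole it reads 0.008, on the strip 0.005.
- knob (a point): Centre of the red plunger knob, an upright cylinder 25 mm in diameter, 22 mm high; 128 mm above the table with the plunger home, at case x = -121 mm, case y = tray value. Below it the plunger body (19 mm round, 27 mm hexagon foot) stands on a tray flange 70 mm wide along y, whose top is 30 mm below this point. The tray's front wall (top 18 mm below this point) is 36 mm behind it.
- pin: The plunger's steel pin, 8 mm in diameter, under the knob; origin at its tip, which with the plunger home is 5 mm below the top of the strip.
- tray_centre (a point): Middle of the tray's underside.
- compact: Open powder compact, two black 66 mm discs hinged together and lying flat (138 mm long along its x, 10 mm high), with pink powder in one and a mirror in the other; it lies loose in one of the two end bays. Origin under its hinge.
- jar: White cream jar with a purple cap, 64 mm in diameter, 40 mm high, in the other end bay. Origin at the centre of its underside.
- bottle: Little foundation bottle with a black cap, 23 mm in diameter, 60 mm high, standing loose in the rear half of the tray. Origin at the centre of its underside.
- drink_cup: White paper cup with lid, red band and red straw, 89 mm wide, 131 mm high (straw to 185 mm), beside the case's left end. Origin under its centre.
- brush_pot: Teal pot with make-up brushes, 72 mm wide, 85 mm high (brushes to about 200 mm), beside the case's right end. Origin under its centre.
- tumbler: Small pale blue cup, 66 mm wide, 80 mm high, near the case's right end. Origin under its centre.

How it is judged (in metres and radians):
On the way, in this order (a step that is already met when the one before it is completed fails the run):
1. the plunger is pulled clear of its hole with the tray still at the middle (value of joint plunger above 0.0055 m and value of joint tray between -0.012 and 0.012 m), for 0.05 s.
2. the tray comes over the bay with the compact, the pin still up (value of joint plunger above 0.0055 m and horizontal distance between tray_centre and compact below 0.05 m), for 0.05 s.
3. the plunger drops home in that end plate's hole (value of joint plunger below 0.002 m and horizontal distance between tray_centre and compact below 0.04 m), for 0.2 s.
At the end, for the whole second after the job is handed in: The tray stands over the compact's bay (its middle within 40 mm of the compact, seen from above) with the plunger home in the end plate's hole (within 2 mm of fully down), the little bottle upright (within 0.2 rad) and at rest (all of step 3 and linear speed of bottle below 0.02 m/s and angle between bottle's own z axis and vertical below 0.2 rad); the robot touches nothing.
It fails at once if the pin is forced against the strip or a plate with more than 20 N (contact force between pin and anything else above 20 N).
It fails at once if the little bottle in the tray tips over (angle between bottle's own z axis and vertical above 0.5 rad).
It fails at once if the compact, the jar, the drink cup, the brush pot or the tumbler is moved more than 15 mm (distance of any of compact, jar, drink_cup, brush_pot, tumbler from where it was at the start of the episode above 0.015 m).
It also fails if it takes over 42 s, if anything falls off the work surface, if the arm or the gripper's body presses on something with over 40 N, if the wrist force passes 120 N, or if a joint passes its speed limit or range.

ROBOT

A 6-joint arm with a two-finger parallel gripper is mounted at the origin on the work surface. World frame = base frame: x ahead of the robot, y to its left, z up, the work surface at z = 0. Lengths are in mm, angles in rad, forces in N, time in s.
With the tool pointing down it reaches from about 300 to 775 mm from the base axis. Payload 14.6 kg.
Tool frame: the origin (TCP) lies at the very end of the fingers, on their centre line; the grasp point (between the pads) lies 19 mm behind it; z points along the fingers, y is the line along which they close (so a half turn about z gives the same grasp; the last joint's range is limited). The gripper opens to 94 mm and grips with 3 to 60 N. Pads are 16 mm wide; open, the fingers measure 119 mm over their backs; the gripper's body (75 mm by 177 mm) begins 78 mm behind the grasp point.
Start: joints at [1.272, 0.3, 1.521, -0, 1.321, -0.067], TCP at [126.349, 535.28, 205.446] pointing down, gripper open.
Joint ranges: [-3.03, 3.03], [-0.79, 2.21], [0.23, 2.52], [-1.04, 4.18], [0, 3.07], [-2.55, 2.55]. Speed limits (rad/s): [2.22, 2.22, 2.57, 3.14, 3.14, 3.14].

INTERFACE

Orientations are given as [roll, pitch, yaw] about the fixed x, y, z axes, in that order (R = Rz(yaw) Ry(pitch) Rx(roll)).
In Python, from cell import manip, camera, get_calibration gives the robot as it stands. The module is installed in compiled form; this text tells all that it offers.
- The arm moves only by the tool jog_arm, never from a script. Its argument "plan" is one flat list of numbers, 6 for each row, row after row: the shift along the world's x, y, z in m, then the turn, a rotation vector about the world's x, y, z in degrees. A call has 1 to 20 rows; each row is the pose to reach, as a shift and turn from the pose commanded when the call began; what a row does not reach only later rows make up. A row lasts 1/10 s, in which the tool goes at most 50 mm and 8.59 degrees, less where a joint would pass 70% of its speed; a pose out of reach is approached as far as the arm can. A call with a gripper value outside its range is refused whole. "claw" is the finger opening in m, from 0 to 0.094, set as the call begins (left out, the last holds). The fingers move at their own pace and stop on an object; "force" is the grip in N (left out, the last holds). Time passes only in rows, so rows that repeat a pose let the fingers close. It gives the time, the measured TCP pose, the force, the opening and the grip force at its end, in the units of the state.
- manip.read_state(): the state, without advancing time (a new reading comes with each control period).
- camera(name): name is "scene" or "top"; returns (picture, depth): 400x640x3 uint8, red, green, blue; 400x640 float32, mm along the optical axis (not along the pixel's ray), 0 where there is no reading.
- get_calibration(name): a dict with "fx", "fy", "cx", "cy" (pixels), "k1" (the pictures are not rectified: a ray, as slopes to the right and down, at radius r is drawn at 1 + k1 r^2 times it, then the intrinsics apply), "origin" and "attitude" of the camera in the world. Camera axes: x right, y down, z forward; pixel columns grow to the right and rows downward; lengths in mm; the calibration is good to about 2 mm. A picture is of the moment at which its call begins. get_calibration takes no time and is no camera call.
- manip.sign_off(): hands the job in; it is judged then, once.
The state is a dict: "clock": time; "joints": joint angles; "qd": joint speeds; "effort": joint torques, N m; "eef_pos": TCP position; "eef_rot": TCP orientation; "wrist_force": force on the tool from outside, world axes, zero at the start; "moment": the same for the moment, N m; "finger_gap": finger opening in mm; "finger_force": force on a finger pad.
Only numpy, scipy, OpenCV 4.12 (cv2) and the standard library are available. Lean on these libraries where they do the work, as an engineer would, in place of code of your own. Each camera call takes 0.05 s, during which the arm holds its last target. There are 200 camera calls.

## Working session

There is one attempt and no reset: what is moved stays moved. The work goes in short steps, Python scripts to look and compute and a tool call to move; the robot and the scene stay as the last step left them, time stands still between calls to the robot, and variables do not carry over. Pictures are saved under pics/ and viewed, at most 10 in all, crops included, and the job is handed in when it is done.

Besides the shell and the picture viewer there is one more tool, called after "Emit:" by a JSON object that holds its "method" and its "body", one argument or row to a line. jog_arm: Moves the arm, as the interface text tells. Its arguments: {"type":"object","properties":{"plan":{"type":"array"},"claw":{"type":"number"},"force":{"type":"number"}},"required":["plan"]}

```bash
mkdir -p pics
cat > h.py <<'E'
import numpy as np, cv2
from cell import manip, camera, get_calibration
from scipy.spatial.transform import Rotation as R
def snap(n,f):
    p,d=camera(n); cv2.imwrite(f'pics/{f}.png',p[:,:,::-1]); np.save(f'pics/{f}.npy',d); return p,d
def w(n,u,v,z=None,d=None):
    c=get_calibration(n); a=c['attitude']; A=np.array(a)
    if A.shape!=(3,3): A=R.from_euler('xyz',A).as_matrix()
    K=np.array([[c['fx'],0,c['cx']],[0,c['fy'],c['cy']],[0,0,1.]])
    s=cv2.undistortPoints(np.array([[[u,v]]],float),K,np.array([c['k1'],0,0,0.]))[0,0]
    r=A@np.array([s[0],s[1],1]); o=np.array(c['origin'])
    t=(z-o[2])/r[2] if z is not None else d[int(round(v)),int(round(u))]
    return o+t*r
E
python3 - <<'E'
from h import *
for n in('scene','top'): snap(n,n+'1'); print(get_calibration(n))
print(manip.read_state())
E
```

```text
{'fx': 388.71969805838467, 'fy': 388.71969805838467, 'cx': 318.6854363516384, 'cy': 198.3864816916781, 'k1': 0.01130723852156974, 'origin': array([983.30576761, 567.75535704, 676.27584604]), 'attitude': array([-2.25759678,  0.00676187,  2.51972957])}
{'fx': 444.2580570838555, 'fy': 444.2580570838555, 'cx': 320.64348448906685, 'cy': 192.62340289069627, 'k1': -0.0023033014956087834, 'origin': array([ 405.73492671,    5.37373295, 1131.30632428]), 'attitude': array([-2.9433079 ,  0.003882  , -1.58769943])}
{'clock': 0.1, 'joints': array([ 1.27239395e+00,  3.00408811e-01,  1.52151545e+00,  1.54343499e-05,
        1.32069844e+00, -6.65556475e-02]), 'qd': array([-0.0005584 , -0.00052043, -0.00103905, -0.00043931, -0.00048348,
        0.00030802]), 'effort': array([ 3.60776845e-03, -5.32643402e+01, -3.53289235e+01,  7.10548251e-02,
        2.33801227e-02, -1.57870609e-04]), 'eef_pos': array([126.28263194, 535.06587895, 204.94825948]), 'eef_rot': array([-3.14056588e+00, -8.34221827e-05,  2.90974206e+00]), 'wrist_force': array([1.07119014, 0.58204244, 0.18017613]), 'moment': array([-0.02207137,  0.01109257,  0.02117827]), 'finger_force': 0.0, 'finger_gap': 93.93662112451915}
```

View pics/top1.png

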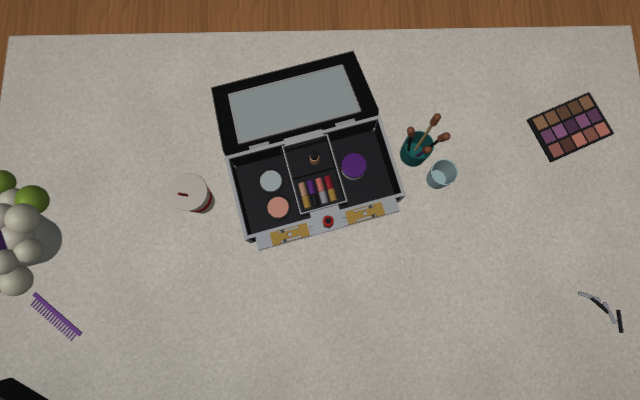

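View pics/scene1.png

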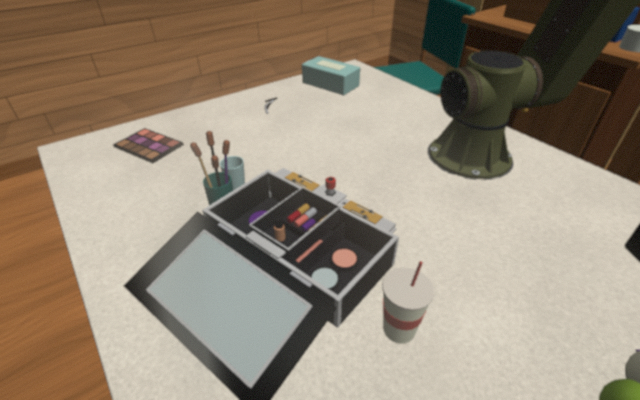

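The case is at about (315,185) in the top picture. The compact is in its left (+y) bay, discs at (271,181) and (278,207). The jar is in the right bay and the red knob is at (328,221).

Run:
```python
from h import *
im=cv2.imread('pics/top1.png'); cv2.imwrite('pics/crop.png',cv2.resize(im[150:270,240:410],None,fx=4.7,fy=4.7,interpolation=cv2.INTER_CUBIC))
hsv=cv2.cvtColor(im,cv2.COLOR_BGR2HSV).astype(int)
m=((hsv[...,0]<8)|(hsv[...,0]>172))&(hsv[...,1]>150)&(hsv[...,2]>60)
v,u=np.nonzero(m[210:232,315:342]); print(len(u),u.mean()+315,v.mean()+210,w('top',u.mean()+315,v.mean()+210,z=135))
```

```text
61 327.8196721311475 221.29508196721312 [539.64245133  -9.22843857 135.        ]
```

View pics/crop.png

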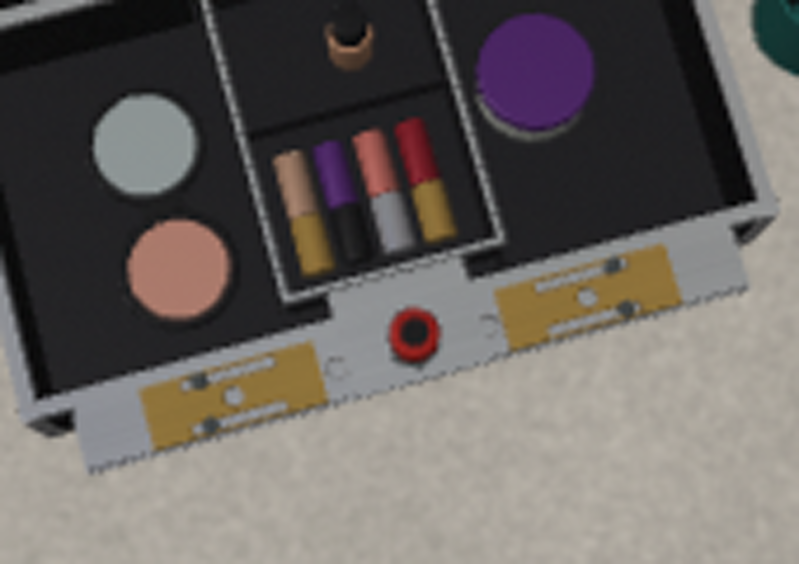

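The crop shows the knob at (413,334), the left plate hole at (234,396) and the right plate hole at (588,298). The strip's front corners are at (90,472) and (745,290).

Run:
```python
from h import *
P={}
for n,(a,b,z) in dict(c1=(90,472,88),c2=(745,290,88),b1=(76,410,88),knobtop=(413,334,139),hl=(234,396,91),hr=(588,298,91),s1=(336,368,88),s2=(489,325,88),pl_in1=(318,343,91),pl_in2=(327,403,91)).items():
    P[n]=w('top',240+(a+.5)/4.7-.5,150+(b+.5)/4.7-.5,z=z); print(n,P[n].round(1))
for a,b in(('c1','c2'),('hl','hr'),('s1','s2')):
    d=P[a]-P[b]; print(a,b,np.linalg.norm(d),np.degrees(np.arctan2(-d[0],d[1])),((P[a]+P[b])/2).round(1))
d=(P['hl']-P['hr'])[:2]; d/=np.linalg.norm(d)
mid=(P['s1']+P['s2'])[:2]/2
for n in P: print(n,((P[n][:2]-mid)@d).round(1))
s=manip.read_state();print(R.from_euler('xyz',s['eef_rot']).as_matrix().round(3))
```

```text
c1 [481.2 152.8  88. ]
c2 [ 566.9 -177.2   88. ]
b1 [512.1 160.1  88. ]
knobtop [540.5  -8.4 139. ]
hl [517.5  80.8  91. ]
hr [563.8 -97.5  91. ]
s1 [531.   29.8  88. ]
s2 [551.4 -47.5  88. ]
pl_in1 [543.3  38.6  91. ]
pl_in2 [513.2  34.5  91. ]
c1 c2 340.94817917010494 14.563876196196185 [524.  -12.2  88. ]
hl hr 184.27953866920137 14.555705901426933 [540.6  -8.4  91. ]
s1 s2 79.96882990509744 14.780460057280933 [541.2  -8.8  88. ]
c1 171.5
c2 -169.5
b1 170.8
knobtop 0.5
hl 92.7
hr -91.5
s1 40.0
s2 -40.0
pl_in1 45.4
pl_in2 48.9
[[-0.973  0.23  -0.   ]
 [ 0.23   0.973 -0.001]
 [ 0.    -0.001 -1.   ]]
```

Emit:
{"method": "jog_arm", "body": {
  "plan": [0.02,-0.03,0.03,0,0,1.5,0.045,-0.06,0.05,0,0,3,0.07,-0.09,0.055,0,0,4.5,0.093,-0.12,0.055,0,0,6,0.116,-0.15,0.055,0,0,7.5,0.139,-0.18,0.055,0,0,9,0.162,-0.21,0.055,0,0,10.5,0.185,-0.24,0.055,0,0,12,0.208,-0.27,0.055,0,0,13.5,0.231,-0.3,0.055,0,0,15,0.254,-0.33,0.055,0,0,16.5,0.277,-0.36,0.055,0,0,18,0.3,-0.39,0.055,0,0,19.5,0.323,-0.42,0.055,0,0,21,0.346,-0.45,0.045,0,0,22.5,0.369,-0.48,0.03,0,0,24,0.392,-0.51,0.01,0,0,26,0.405,-0.53,-0.01,0,0,27,0.414,-0.5436,-0.025,0,0,27.9,0.414,-0.5436,-0.025,0,0,27.9],
  "claw": 0.06,
  "force": 25
}}

```text
clock: 2.1
eef_pos: [539.9, -9.6, 178.0]
eef_rot: [3.14, -0.004, -2.888]
wrist_force: [0.3, 0.4, 0.4]
finger_gap: 60.0
finger_force: 0.0
```

Run:
```python
from h import *
s=manip.read_state();print(s['clock'],s['eef_pos'],s['eef_rot'],s['joints'],s['wrist_force'],s['finger_gap'])
p,d=snap('scene','s2')
cv2.imwrite('pics/s2c.png',cv2.resize(p[90:260,230:430,::-1],None,fx=3.5,fy=3.5,interpolation=cv2.INTER_CUBIC))
```

```text
2.1 [539.89953457  -9.64428953 177.96530473] [ 3.14034361 -0.00402592 -2.88805743] [-8.56116967e-02  3.04043908e-01  1.58130465e+00 -1.69551704e-04
  1.26045623e+00 -1.90988861e+00] [0.33745762 0.40424171 0.4136547 ] 60.03274656225225
```

View pics/s2c.png

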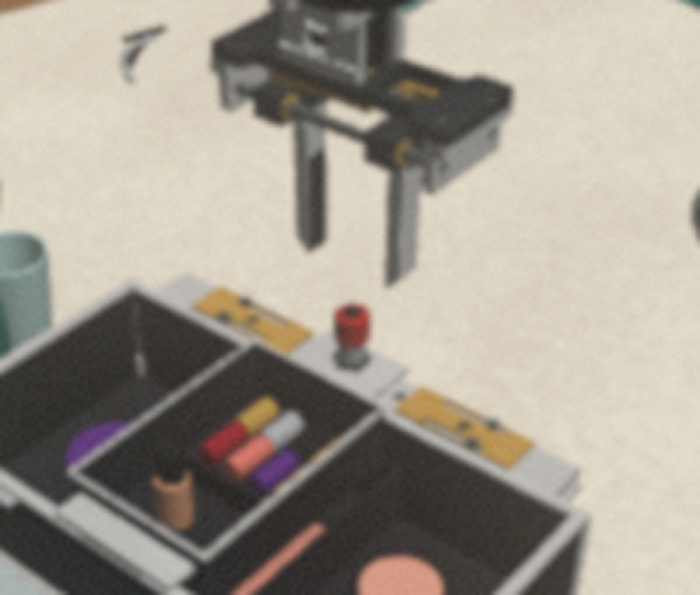

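The fingers are open around the knob with the case layout unchanged, and the knob sits between them in line. Next I go down and close lightly.

Emit:
{"method": "jog_arm", "body": {
  "plan": [0,0,-0.025,0,0,0,0,0,-0.05,0,0,0,0,0,-0.062,0,0,0,0,0,-0.068,0,0,0,0,0,-0.068,0,0,0,0,0,-0.068,0,0,0],
  "claw": 0.034,
  "force": 3
}}

```text
clock: 2.75
eef_pos: [540.8, -8.2, 113.6]
eef_rot: [-3.141, 0.001, -2.886]
wrist_force: [-0.2, 0.5, 0.5]
finger_gap: 34.0
finger_force: 0.0
```

Emit:
{"method": "jog_arm", "body": {
  "plan": [0,0,0,0,0,0,0,0,0,0,0,0,0,0,0,0,0,0,0,0,0,0,0,0,0,0,0,0,0,0],
  "claw": 0.01,
  "force": 3
}}

```text
clock: 3.25
eef_pos: [541.0, -9.0, 113.4]
eef_rot: [-3.14, 0.002, -2.887]
wrist_force: [1.0, -5.3, 4.0]
finger_gap: 24.7
finger_force: 3.0
```

Emit:
{"method": "jog_arm", "body": {
  "plan": [0.0001,-0.0005,0,0,0,0,0.0001,-0.0005,0,0,0,0,0.0001,-0.0005,0,0,0,0]
}}

```text
clock: 3.55
eef_pos: [540.8, -9.1, 112.8]
eef_rot: [-3.141, 0.001, -2.886]
wrist_force: [2.1, -4.4, 4.2]
finger_gap: 25.0
finger_force: 3.0
```

Emit:
{"method": "jog_arm", "body": {
  "plan": [0.0002,-0.001,0,0,0,0,0.0002,-0.001,0,0,0,0,0.0002,-0.001,0,0,0,0]
}}

```text
clock: 3.85
eef_pos: [540.6, -9.5, 112.4]
eef_rot: [3.141, -0.0, -2.886]
wrist_force: [0.8, 0.7, 4.3]
finger_gap: 25.4
finger_force: 3.0
```

Emit:
{"method": "jog_arm", "body": {
  "plan": [0,0,0,0,0,0,0,0,0,0,0,0,0,0,0,0,0,0,0,0,0.002,0,0,0,0,0,0.004,0,0,0,0,0,0.004,0,0,0],
  "force": 25
}}

```text
clock: 4.45
eef_pos: [540.5, -9.6, 115.7]
eef_rot: [3.141, -0.001, -2.886]
wrist_force: [5.7, 2.5, -7.4]
finger_gap: 24.3
finger_force: 25.0
```

Emit:
{"method": "jog_arm", "body": {
  "plan": [0,0,0.002,0,0,0,0,0,0.004,0,0,0,0,0,0.0055,0,0,0,0,0,0.0055,0,0,0,0,0,0.0055,0,0,0]
}}

```text
clock: 4.95
eef_pos: [540.5, -9.6, 120.8]
eef_rot: [3.141, -0.001, -2.886]
wrist_force: [8.2, 2.3, -9.9]
finger_gap: 24.6
finger_force: 25.0
```

Emit:
{"method": "jog_arm", "body": {
  "plan": [0,0.001,0,0,0,0,0,0.0029,0,0,0,0,-0.0005,0.0058,0,0,0,0,-0.0015,0.0097,0,0,0,0]
}}

```text
clock: 5.35
eef_pos: [538.2, -0.2, 120.9]
eef_rot: [3.141, -0.003, -2.887]
wrist_force: [-1.3, -2.5, -10.4]
finger_gap: 24.3
finger_force: 25.0
```

Emit:
{"method": "jog_arm", "body": {
  "plan": [-0.001,0.0039,0,0,0,0,-0.002,0.0078,0,0,0,0,-0.003,0.0117,0,0,0,0,-0.004,0.0156,0,0,0,0,-0.0051,0.0195,0,0,0,0,-0.0061,0.0234,0,0,0,0,-0.0071,0.0273,0,0,0,0,-0.0081,0.0312,0,0,0,0,-0.0091,0.0351,0,0,0,0,-0.0101,0.039,0,0,0,0,-0.0111,0.0427,0,0,0,0,-0.0121,0.0465,0,0,0,0,-0.0131,0.0504,0,0,0,0,-0.0141,0.0543,0,0,0,0,-0.0151,0.0582,0,0,0,0,-0.0161,0.0621,0,0,0,0,-0.0171,0.066,0,0,0,0,-0.0182,0.0699,0,0,0,0,-0.0189,0.0726,0,0,0,0,-0.0189,0.0726,0,0,0,0]
}}

```text
clock: 7.35
eef_pos: [519.1, 73.1, 121.4]
eef_rot: [3.141, -0.003, -2.886]
wrist_force: [-5.0, 0.2, -9.5]
finger_gap: 24.4
finger_force: 25.0
```

Run:
```python
from h import *
s=manip.read_state();p=s['eef_pos'];print(p,s['wrist_force'])
d=np.array([-.252,.968]); print('slid',(p[:2]-[540.5,-9.6])@d)
q,_=snap('scene','s3')
cv2.imwrite('pics/s3c.png',cv2.resize(q[150:310,230:430,::-1],None,fx=3.5,fy=3.5,interpolation=cv2.INTER_CUBIC))
```

```text
[519.0863233   73.06755837 121.4422505 ] [-5.02615744  0.17540823 -9.47758341]
slid 85.41844303265368
```

View pics/s3c.png

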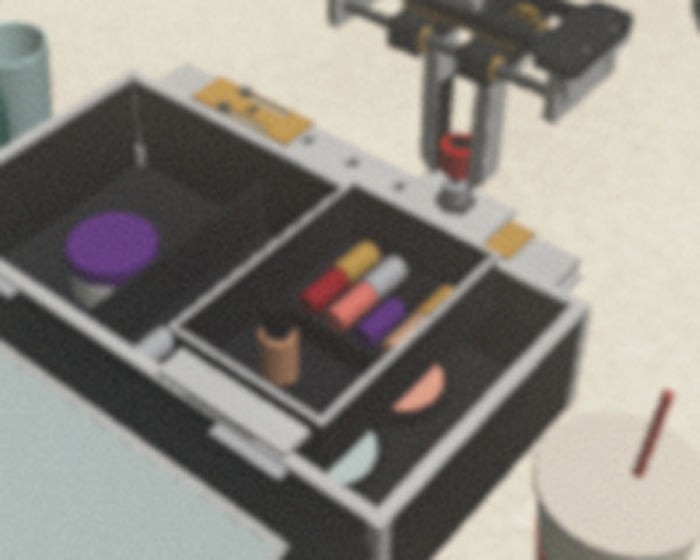

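The tray is about 85 mm across, with the bottle standing at (278,350) and the knob at (457,155) held between the fingers. Now I lower the pin softly onto the plate.

Emit:
{"method": "jog_arm", "body": {
  "plan": [0,0,-0.0005,0,0,0,0,0,-0.001,0,0,0,0,0,-0.0013,0,0,0,0,0,-0.0013,0,0,0]
}}

```text
clock: 7.8
eef_pos: [519.1, 73.1, 120.5]
eef_rot: [3.141, -0.002, -2.886]
wrist_force: [-7.6, -0.6, -5.9]
finger_gap: 24.3
finger_force: 25.0
```

Emit:
{"method": "jog_arm", "body": {
  "plan": [0.0004,0.0001,-0.0002,0,0,0,0.0006,0.0002,-0.0004,0,0,0,0.0006,0.0002,-0.0004,0,0,0]
}}

```text
clock: 8.1
eef_pos: [519.3, 73.1, 120.3]
eef_rot: [3.141, -0.004, -2.886]
wrist_force: [-13.1, -1.4, 0.1]
finger_gap: 24.0
finger_force: 25.0
```

Emit:
{"method": "jog_arm", "body": {
  "plan": [-0.0006,-0.0002,0,0,0,0,-0.001,-0.0003,0,0,0,0,-0.001,-0.0003,0,0,0,0]
}}

```text
clock: 8.4
eef_pos: [519.1, 73.1, 120.4]
eef_rot: [3.141, -0.001, -2.886]
wrist_force: [-5.6, 0.4, -4.2]
finger_gap: 24.6
finger_force: 25.0
```

Emit:
{"method": "jog_arm", "body": {
  "plan": [0,0,0,0,0,0,0,0,0,0,0,0,0,0,0,0,0,0],
  "claw": 0.028,
  "force": 10
}}

```text
clock: 8.7
eef_pos: [520.3, 72.6, 120.9]
eef_rot: [-3.141, 0.002, -2.886]
wrist_force: [-0.7, -0.5, -0.7]
finger_gap: 27.9
finger_force: 0.0
```

Emit:
{"method": "jog_arm", "body": {
  "plan": [-0.0001,0.0005,0,0,0,0,-0.0003,0.001,0,0,0,0,-0.0004,0.0015,0,0,0,0,-0.0005,0.002,0,0,0,0,-0.0006,0.0024,0,0,0,0,-0.0008,0.0029,0,0,0,0,-0.0009,0.0034,0,0,0,0,-0.001,0.0039,0,0,0,0]
}}

```text
clock: 9.5
eef_pos: [518.9, 76.2, 120.2]
eef_rot: [-3.141, 0.0, -2.886]
wrist_force: [1.1, -2.8, -0.4]
finger_gap: 27.9
finger_force: 1.4
```

Emit:
{"method": "jog_arm", "body": {
  "plan": [-0.0001,0.0004,0,0,0,0,-0.0002,0.0008,0,0,0,0,-0.0003,0.0012,0,0,0,0,-0.0004,0.0015,0,0,0,0,-0.0005,0.0019,0,0,0,0]
}}

```text
clock: 10.0
eef_pos: [518.3, 78.2, 120.2]
eef_rot: [3.142, -0.0, -2.886]
wrist_force: [1.8, -1.8, -1.6]
finger_gap: 28.0
finger_force: 1.3
```

Emit:
{"method": "jog_arm", "body": {
  "plan": [-0.0001,0.0004,0,0,0,0,-0.0002,0.0008,0,0,0,0,-0.0003,0.0012,0,0,0,0,-0.0003,0.0012,0,0,0,0]
}}

```text
clock: 10.4
eef_pos: [517.9, 79.5, 120.2]
eef_rot: [3.141, -0.0, -2.886]
wrist_force: [0.0, -1.6, -1.9]
finger_gap: 28.0
finger_force: 0.8
```

Emit:
{"method": "jog_arm", "body": {
  "plan": [-0.0001,0.0004,0,0,0,0,-0.0002,0.0008,0,0,0,0,-0.0003,0.0012,0,0,0,0,-0.0003,0.0012,0,0,0,0]
}}

```text
clock: 10.8
eef_pos: [517.8, 80.8, 120.3]
eef_rot: [3.141, 0.0, -2.886]
wrist_force: [-0.6, 0.2, 0.5]
finger_gap: 28.1
finger_force: 0.1
```

Emit:
{"method": "jog_arm", "body": {
  "plan": [-0.0001,0.0004,0,0,0,0,-0.0002,0.0008,0,0,0,0,-0.0002,0.0008,0,0,0,0]
}}

```text
clock: 11.1
eef_pos: [517.6, 81.4, 120.3]
eef_rot: [-3.142, 0.0, -2.886]
wrist_force: [0.1, -1.2, -0.1]
finger_gap: 28.0
finger_force: 0.8
```

Run:
```python
from h import *
q,_=snap('scene','s4')
a=cv2.imread('pics/s3.png')[170:230,335:395]; b=q[170:230,335:395,::-1]
cv2.imwrite('pics/s4c.png',cv2.resize(np.hstack([a,b]),None,fx=6.5,fy=6.5,interpolation=cv2.INTER_CUBIC))
```

```text
(no output)
```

View pics/s4c.png

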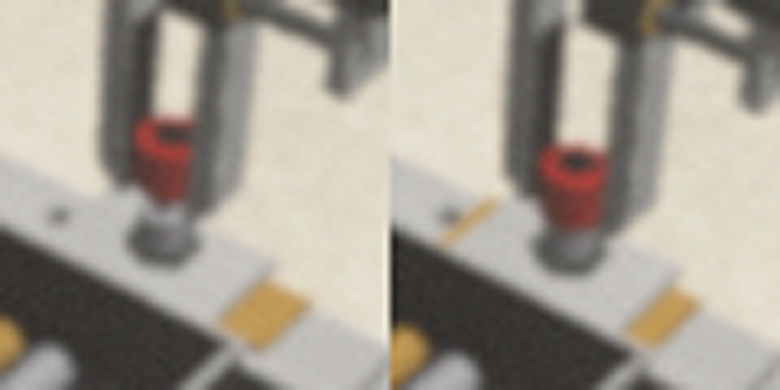

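The knob is visibly lower than before: its top is now about 100 px above the foot in the crop, where it was 120 px. The pin seems to have dropped, so I check the lock with a small nudge back.

Emit:
{"method": "jog_arm", "body": {
  "plan": [0.0005,-0.002,0,0,0,0,0.001,-0.0035,0,0,0,0,0.0013,-0.0048,0,0,0,0,0.0014,-0.0054,0,0,0,0,0.0014,-0.0054,0,0,0,0]
}}

```text
clock: 11.65
eef_pos: [518.7, 77.1, 120.3]
eef_rot: [3.139, 0.0, -2.886]
wrist_force: [-1.8, 9.3, 1.6]
finger_gap: 28.5
finger_force: 4.8
```

It is locked: 9 N without sliding. Now I centre, open and retreat.

Emit:
{"method": "jog_arm", "body": {
  "plan": [-0.0004,0.0015,0,0,0,0,-0.0007,0.0028,0,0,0,0,-0.0007,0.0028,0,0,0,0]
}}

```text
clock: 11.95
eef_pos: [518.2, 78.7, 120.2]
eef_rot: [-3.141, -0.0, -2.886]
wrist_force: [0.5, 0.2, 0.2]
finger_gap: 27.8
finger_force: 0.0
```

Emit:
{"method": "jog_arm", "body": {
  "plan": [0,0,0,0,0,0,0,0,0,0,0,0,0,0,0,0,0,0,0,0,0.015,0,0,0,0,0,0.045,0,0,0,0,0,0.085,0,0,0,0,0,0.12,0,0,0,0,0,0.14,0,0,0,-0.04,-0.02,0.14,0,0,0,-0.08,-0.04,0.14,0,0,0,-0.12,-0.06,0.14,0,0,0,-0.12,-0.06,0.14,0,0,0,-0.12,-0.06,0.14,0,0,0],
  "claw": 0.06
}}

```text
clock: 13.25
eef_pos: [398.4, 18.6, 260.9]
eef_rot: [-3.141, 0.002, -2.887]
wrist_force: [0.9, 0.7, 0.8]
finger_gap: 59.7
finger_force: 0.0
```

Run:
```python
from h import *
q,_=snap('scene','s5'); t,_=snap('top','t5')
cv2.imwrite('pics/s5c.png',np.hstack([cv2.resize(q[150:310,230:430,::-1],(500,400),interpolation=cv2.INTER_CUBIC),cv2.resize(t[150:260,220:300,::-1],(290,400),interpolation=cv2.INTER_CUBIC)]))
```

```text
(no output)
```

View pics/s5c.png

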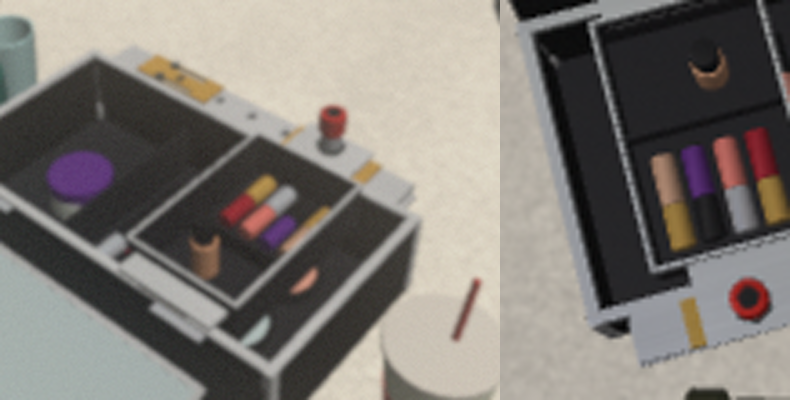

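The tray is over the compact, the bottle is upright at (205,250), and the knob at (333,125) sits as low on its foot as it did at the start.

```bash
python3 -c "
from cell import manip
print(manip.sign_off())"
```

```text
the job is handed in; nothing more can be done
None
```

The job is handed in: the tray is over the compact's bay with the plunger locked in the left end plate's hole (it held against a 9 N nudge), the bottle is standing and the arm is clear; sign-off returned no verdict.

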